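Stack the pastry tray on the one in the stand

TASK

Lift the white pastry tray by its black handle, carry it level over to the blue tray in the steel stand and stack it there, so that its four corner lugs drop into the blue tray's sockets and it sits fully home. The blue tray stands loosely in its stand, so feel for the sockets with a light touch rather than pressing or dropping the tray in, keep hold of it until it is home, then let go; leave the jar, the shaker, the cake and the sign alone.

Things in the scene. Friction and masses are not known exactly. Their poses are not given: they have to be found in the camera images.
- tray: White plastic pastry tray holding rolls, 240 mm (its x) by 188 mm (its y), walls 36 mm high, 0.4 to 0.85 kg. Origin: centre of the pan's underside, 12 mm above the lug tips it stands on; z up. A black bridge handle spans it along its y, over the middle. A half turn about z makes no difference.
- tray_lugs (a point): Point midway between the tips of the tray's four lugs, 12 mm below the tray's origin. The lugs are round, 14 mm in diameter, 12 mm long, the last 2 mm tapering to 12 mm; they stand under the tray's corners at x = +/-90, y = +/-64 mm.
- tray_grip (a point): Middle of the handle's straight bar, 100 mm above the tray's origin. The bar is 16 mm thick (along the tray's x), 22 mm high, 170 mm long between its posts (along the tray's y); 50 mm of free space below it down to the top of the tray's walls.
- stand: Fixed low steel stand, a shallow frame 284 mm (its x) by 232 mm (its y), lip 26 mm high; origin at the centre of its underside, on the counter; z up. The blue tray stands in it, parallel to it, but its middle may lie up to 12 mm off the stand's middle along x and also along y: not measured, find it by feel or eye. It slides (to 14 mm) if pushed sideways with over 12 N.
- decks (a point): Point of the stand, 74 mm above its origin, level with the blue tray's deck tops. The blue tray is 240 by 188 mm, with a flat 56 mm square deck at each corner and in each deck's middle a through socket 17 mm square, 16 mm deep, 1 mm bevel, at x = +/-90, y = +/-64 mm from the blue tray's middle. Home: white tray's origin at this height (12 mm above it while the lugs stand on the decks).
- jar: Loose jar, 60 mm in diameter, 100 mm high, beyond the trays; origin at the centre of its underside. To be left alone.
- shaker: Loose slim steel shaker, 36 mm in diameter, 85 mm high, upright between the two trays; origin at the centre of its underside. To be left alone: carry the tray over it.
- cake: Loose small cream cake on a white plate, 110 mm in diameter, 57 mm high, beyond the trays; origin at the centre of its underside. To be left alone.
- sign: Loose blank price sign, a card 90 mm wide on a black foot, 66 mm high, beyond the trays; origin at the centre of its underside. To be left alone.

How it is judged:
On the way, in this order (a step that is already met when the one before it is completed fails the run):
1. the white tray is held by its handle, clear of the counter (height (world z) of tray above 0.04 m and contact force between the fingers and tray above 1 N), for 0.2 s.
2. the white tray is home on the blue tray while still held (z of tray in the frame of stand below 0.0765 m and horizontal distance between tray and stand below 0.024 m and angle between tray's own z axis and vertical below 0.03 rad and angle between the x axis of tray and the x axis of stand, either way round below 0.06 rad and contact force between the fingers and tray above 1 N), for 0.1 s.
At the end, for the whole second after the job is handed in: The white tray rests on the blue tray with all four lugs in the sockets: its origin less than 76.5 mm above the stand's origin (74 mm is home) and within 24 mm of it sideways, tilt under 0.03 rad, its x axis within 0.06 rad of the stand's (either way round), released and at rest (under 20 mm/s) (z of tray in the frame of stand below 0.0765 m and horizontal distance between tray and stand below 0.024 m and angle between tray's own z axis and vertical below 0.03 rad and angle between the x axis of tray and the x axis of stand, either way round below 0.06 rad and linear speed of tray below 0.02 m/s and contact force between the fingers and tray below 0.1 N); the robot touches nothing.
It fails at once if the white tray pressed, knocked or dropped on the blue tray or its stand with more than 30 N (contact force between tray and stand above 30 N).
It fails at once if the white tray tipped by more than 0.25 rad (the rolls would slide out) (angle between tray's own z axis and vertical above 0.25 rad).
It fails at once if the jar, shaker, cake or sign shifted by more than 25 mm or tipped over (distance of any of jar, shaker, cake, sign from where it was at the start of the episode above 0.025 m or angle between any of jar, shaker, cake, sign's own z axis and vertical above 0.5 rad).
It also fails if it takes over 72 s, if anything falls off the work surface, if the arm or the gripper's body presses on something with over 40 N, if the wrist force passes 120 N, or if a joint passes its speed limit or range.

ROBOT

A 6-joint arm with a two-finger parallel gripper is mounted at the origin on the work surface. World frame = base frame: x ahead of the robot, y to its left, z up, the work surface at z = 0. Lengths are in m, angles in rad, forces in N, time in s.
With the tool pointing down it reaches from about 0.375 to 0.9 m from the base axis. Payload 3.1 kg.
Tool frame: the origin (TCP) lies midway between the tips of the shut fingers; the grasp point (between the pads) lies 19 mm behind it (hold_point_z is the distance from the TCP to the grasp point, in m); x points along the fingers, z is the direction in which the jaws open and shut, and the axes are right-handed (so a half turn about x gives the same grasp; the last joint's range is limited). The gripper opens to 87 mm and grips with 3 to 60 N. Pads are 19 mm wide; open, the fingers measure 117 mm over their backs; the gripper's body (75 mm by 190 mm) begins 51 mm behind the grasp point.
Start: joints at [1.083, 0.527, 1.433, -0, 1.181, -0.178], TCP at [0.19, 0.595, 0.223] pointing down, gripper open.
Joint ranges: [-3.08, 3.08], [-0.75, 2.2], [0.22, 2.44], [-1.43, 4.57], [0, 2.65], [-2.85, 2.85]. Speed limits (rad/s): [2.79, 2.79, 3.14, 3.14, 3.14, 3.14].

INTERFACE

Orientations are given as a unit quaternion [w, x, y, z].
In Python, from station import get_obs, get_image, camera_info, finish_job, hold_point_z gives the robot as it stands.
- The arm moves only by the shell command python3 -m handwheel 'ROWS' [FORCE]. ROWS is JSON, a list of rows, each an object of numbers: "tx", "ty", "tz": the shift along the tool's x, y, z in cm; "turn": the turn about the tool's x in units of 6 degrees (1.0 is 6 degrees); "jaw": the opening, from 0 (shut) to 1 (fully open). A call has 1 to 8 rows; each row is the pose to reach, as a shift and turn from the pose commanded when the call began, along the tool's axes at that moment; what a row does not reach only later rows make up. A row lasts 1/10 s, in which the tool goes at most 50 mm and 8.59 degrees, less where a joint would pass 70% of its speed; a pose out of reach is approached as far as the arm can. A call with a gripper value outside its range is refused whole. The fingers move at their own pace and stop on an object; FORCE is the grip in N (left out, the last holds). Time passes only in rows, so rows that repeat a pose let the fingers close. It gives the time, the measured TCP pose, the force and the opening at its end, in the units of the state.
- get_obs(): the state, without advancing time (a new reading comes with each control period).
- get_image(name): name is "scene" or "top" or "wrist"; returns the picture (384x512x3 uint8, red, green, blue); there is no depth.
- camera_info(name): a dict with "mtx" (3x3 intrinsics, pixels), "cam_to_world" (4x4, takes a point from camera to world coordinates). Camera axes: x right, y down, z forward; pixel columns grow to the right and rows downward; lengths in m; the calibration is good to about 2 mm. A picture is of the moment at which its call begins: read the wrist's pose just before it. camera_info takes no time and is no camera call; for the wrist camera it gives the pose at the moment of the call.
- finish_job(): hands the job in, once; it reports no verdict.
The state is a dict: "time_s": time; "qpos": joint angles; "joint_vel": joint speeds; "effort": joint torques, N m; "tcp_pos": TCP position; "ee_rot": TCP orientation; "ft_force": force on the tool from outside, world axes, zero at the start; "wrist_torque": the same for the moment, N m; "width": finger opening in m.
Only numpy, scipy, OpenCV 4.12 (cv2) and the standard library are available. Lean on these libraries where they do the work, as an engineer would, in place of code of your own. Each camera call takes 0.05 s, during which the arm holds its last target.

## Working session

There is one attempt and no reset: what is moved stays moved. The work goes in short steps, Python scripts to look and compute and a shell command to move; the robot and the scene stay as the last step left them, time stands still between calls to the robot, and variables do not carry over. Pictures are saved under pics/ and viewed, and the job is handed in when it is done.

```bash
ls; mkdir -p pics; python3 - <<'E'
from station import *
import cv2,json
o=get_obs();print(o)
for n in("scene","top","wrist"):
    c=camera_info(n);print(n,c["mtx"],c["cam_to_world"])
    im=get_image(n);cv2.imwrite(f"pics/a_{n}.png",im[:,:,::-1])
print(hold_point_z)
E
```

```text
pics
{'time_s': 0.0, 'qpos': array([ 1.08349184e+00,  5.28491245e-01,  1.43387890e+00,  2.63833984e-06,
        1.18139240e+00, -1.78519045e-01]), 'joint_vel': array([ 9.64557067e-04, -4.16421853e-05, -7.65483931e-04, -4.67020450e-04,
       -8.86175807e-04,  3.47382286e-04]), 'effort': array([-5.08240137e-04, -4.40038919e+01, -1.76590616e+01,  6.30507711e-02,
        5.83431136e-02, -1.88782205e-04]), 'tcp_pos': array([0.18957813, 0.59479789, 0.22156367]), 'ee_rot': array([ 0.57025212, -0.41749662,  0.5716328 ,  0.41682735]), 'ft_force': array([-0.62767051,  0.64072136, -0.21418456]), 'wrist_torque': array([-0.00560371, -0.02329315, -0.01001936]), 'width': 0.08720651808040948}
scene [[402.66372749   0.         253.83745837]
 [  0.         402.66372749 189.47913313]
 [  0.           0.           1.        ]] [[-0.02912051  0.8678301  -0.49600697  1.03205049]
 [ 0.99954238  0.02121749 -0.0215602   0.05137649]
 [-0.00818656 -0.49640783 -0.86805083  0.89147975]
 [ 0.          0.          0.          1.        ]]
top [[426.67007815   0.         258.3742607 ]
 [  0.         426.67007815 196.3121914 ]
 [  0.           0.           1.        ]] [[ 6.50059104e-03 -9.79276101e-01  2.02425444e-01  3.92261720e-01]
 [-9.99977835e-01 -6.65740749e-03 -9.38276389e-05  1.77331658e-02]
 [ 1.43951183e-03 -2.02420348e-01 -9.79297672e-01  1.08231406e+00]
 [ 0.00000000e+00  0.00000000e+00  0.00000000e+00  1.00000000e+00]]
wrist [[329.65451721   0.         253.51235693]
 [  0.         329.65451721 185.70644409]
 [  0.           0.           1.        ]] [[ 0.30297415  0.91175442  0.27732751  0.11364055]
 [ 0.95299818 -0.28953572 -0.08923869  0.62058066]
 [-0.00106755  0.29132963 -0.95662213  0.38319525]
 [ 0.          0.          0.          1.        ]]
0.0187
```

View pics/a_scene.png

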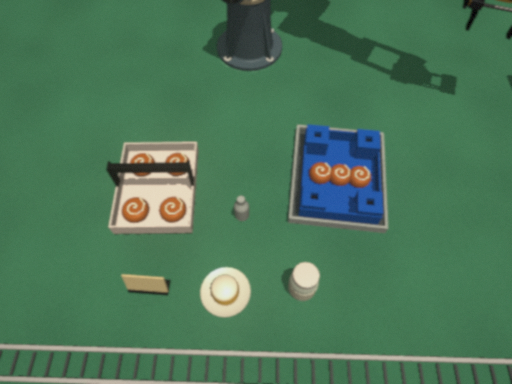

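View pics/a_top.png

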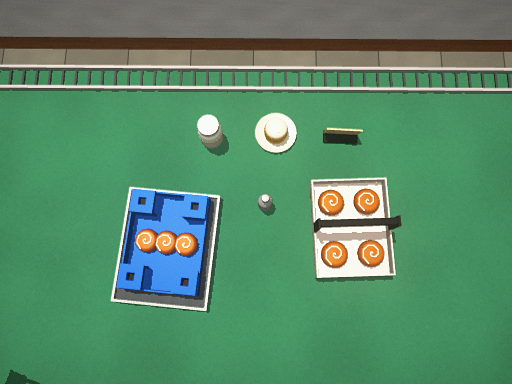

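View pics/a_wrist.png

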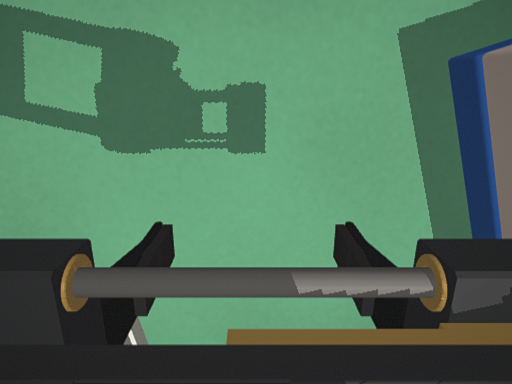

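```bash
python3 - <<'E'
import cv2
im=cv2.imread("pics/a_top.png")
cv2.imwrite("pics/b1.png",cv2.resize(im[165:290,300:415],None,fx=4.6,fy=4.6,interpolation=cv2.INTER_CUBIC))
cv2.imwrite("pics/b2.png",cv2.resize(im[180:315,100:230],None,fx=4.4,fy=4.4,interpolation=cv2.INTER_CUBIC))
E
```

```text
(no output)
```

View pics/b1.png

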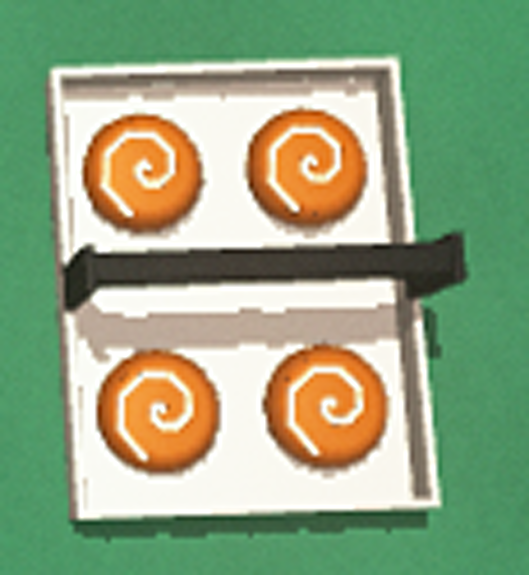

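View pics/b2.png

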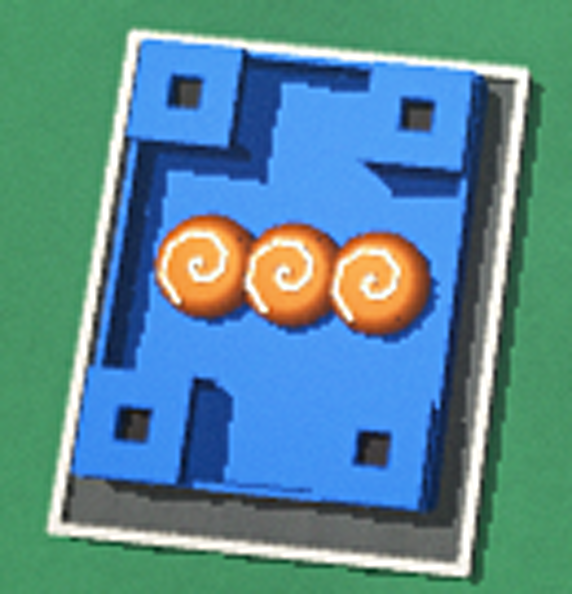

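```bash
cat > h.py <<'E'
import numpy as np
from station import *
def ray(n,u,v,z,c=None):
    c=c or camera_info(n);K=np.array(c["mtx"]);T=np.array(c["cam_to_world"])
    d=T[:3,:3]@np.linalg.solve(K,[u,v,1]);p=T[:3,3]
    return p+d*(z-p[2])/d[2]
def fitrect(P,hx,hy,guess):
    # P list in order of signs; return centre & angle
    pass
E
python3 - <<'E'
from h import *
def g(pts,ox,oy,s,z): 
    return np.array([ray("top",ox+(x+.5)/s-.5,oy+(y+.5)/s-.5,z) for x,y in pts])
S=g([(185,92),(417,115),(374,450),(133,424)],100,180,4.4,.074)
print(S,S.mean(0)); d=np.roll(S,-1,0)-S
print(np.linalg.norm(d,axis=1),[np.degrees(np.arctan2(a[1],a[0])) for a in d])
St=g([(130,30),(528,70),(470,578),(50,532)],100,180,4.4,.026)
print(St,St.mean(0)); d=np.roll(St,-1,0)-St
print(np.linalg.norm(d,axis=1),[np.degrees(np.arctan2(a[1],a[0])) for a in d])
W=g([(50,72),(398,57),(440,507),(73,520)],300,165,4.6,.048)
print(W,W.mean(0)); d=np.roll(W,-1,0)-W
print(np.linalg.norm(d,axis=1),[np.degrees(np.arctan2(a[1],a[0])) for a in d])
B=g([(95,267),(408,258)],300,165,4.6,.123)
print(B,B.mean(0),np.linalg.norm(B[1]-B[0]),np.degrees(np.arctan2(*(B[1]-B[0])[1::-1])))
Sh=g([(0,0)],265,200,1,.08);print(Sh)
E
```

```text
[[0.58842487 0.29853118 0.074     ]
 [0.57649515 0.17116023 0.074     ]
 [0.39710019 0.18718717 0.074     ]
 [0.40972522 0.31492217 0.074     ]] [0.49293636 0.24295019 0.074     ]
[0.12792841 0.18010946 0.1283574  0.17944979] [np.float64(-95.35078153558831), np.float64(174.8948148150778), np.float64(84.35534910123977), np.float64(-5.240714012851929)]
[[0.63399322 0.34587838 0.026     ]
 [0.61197897 0.11565636 0.026     ]
 [0.32938524 0.14018824 0.026     ]
 [0.35223551 0.37050833 0.026     ]] [0.48189823 0.24305783 0.026     ]
[0.23127215 0.28365653 0.23145081 0.28283218] [np.float64(-95.46212030178647), np.float64(175.0386072223029), np.float64(84.3341729310119), np.float64(-4.9958309762364435)]
[[ 0.64784104 -0.1121098   0.048     ]
 [ 0.65752833 -0.30141473  0.048     ]
 [ 0.4170069  -0.31018356  0.048     ]
 [ 0.40914012 -0.11967116  0.048     ]] [ 0.5328791  -0.21084481  0.048     ]
[0.18955263 0.24068122 0.19067475 0.23882065] [np.float64(-87.07056139969053), np.float64(-177.91205946576315), np.float64(92.36455790698245), np.float64(1.8143584902761132)]
[[ 0.53052446 -0.1230772   0.123     ]
 [ 0.53603967 -0.27767468  0.123     ]] [ 0.53328206 -0.20037594  0.123     ] 0.1546958239703499 -87.95686016733596
[[0.59053534 0.00171292 0.08      ]]
```

```bash
cat >> h.py <<'E'
from scipy.spatial.transform import Rotation as R
def tool():
    o=get_obs();q=np.array(o["ee_rot"]);return np.array(o["tcp_pos"]),R.from_quat(np.r_[q[1:],q[0]]).as_matrix(),o
def plan(tgt,yaw_z):
    """tgt TCP; yaw_z = desired world heading (deg) of tool z axis, mod 180"""
    p,M,o=tool()
    d=M.T@(np.array(tgt)-p)*100
    z=M[:,2];cur=np.degrees(np.arctan2(z[1],z[0]))
    dy=(yaw_z-cur+90)%180-90
    print("tcp",p.round(4),"x",M[:,0].round(3),"zhead",round(cur,2),"q6",round(o['qpos'][5],3),"F",o['ft_force'].round(2),"T",o['wrist_torque'].round(2),"w",round(o['width'],4),"t",round(o['time_s'],2))
    print("tx,ty,tz cm",d.round(3),"dyaw",round(dy,2),"turn",round(-dy/6,3)) # tool x points down => turn negative of world yaw
E
python3 - <<'E'
from h import *
plan([.533,-.211,.25],2.2)
E
```

```text
tcp [0.1897 0.5949 0.2218] x [-0.001 -0.001 -1.   ] zhead 72.31 q6 -0.179 F [-0.36  0.5   1.11] T [-0.03 -0.03  0.  ] w 0.0871 t 0.15
tx,ty,tz cm [ -2.727 -57.2   -66.355] dyaw -70.11 turn 11.685
```

```bash
python3 -m handwheel '[{"tx":-2.7,"ty":-57.2,"tz":-66.4,"turn":11.7,"jaw":1},{"tx":-2.7,"ty":-57.2,"tz":-66.4,"turn":11.7,"jaw":1},{"tx":-2.7,"ty":-57.2,"tz":-66.4,"turn":11.7,"jaw":1},{"tx":-2.7,"ty":-57.2,"tz":-66.4,"turn":11.7,"jaw":1},{"tx":-2.7,"ty":-57.2,"tz":-66.4,"turn":11.7,"jaw":1},{"tx":-2.7,"ty":-57.2,"tz":-66.4,"turn":11.7,"jaw":1},{"tx":-2.7,"ty":-57.2,"tz":-66.4,"turn":11.7,"jaw":1},{"tx":-2.7,"ty":-57.2,"tz":-66.4,"turn":11.7,"jaw":1}]'; python3 -c "
from h import *
plan([.533,-.211,.25],2.2)"
```

```text
time_s: 0.95
tcp_pos: [0.3467, 0.2257, 0.235]
ee_rot: [0.707, -0.02, 0.707, 0.02]
ft_force: [1.0, -0.2, -0.5]
width: 0.0872
tcp [0.3467 0.2257 0.235 ] x [ 0.  0. -1.] zhead 3.23 q6 0.249 F [ 1.   -0.17 -0.54] T [-0.1   0.04  0.  ] w 0.0872 t 0.95
tx,ty,tz cm [ -1.499 -44.653  16.139] dyaw -1.03 turn 0.171
```

```bash
python3 -m handwheel '[{"tx":-1.5,"ty":-44.6,"tz":16.1,"jaw":1},{"tx":-1.5,"ty":-44.6,"tz":16.1,"jaw":1},{"tx":-1.5,"ty":-44.6,"tz":16.1,"jaw":1},{"tx":-1.5,"ty":-44.6,"tz":16.1,"jaw":1},{"tx":-1.5,"ty":-44.6,"tz":16.1,"jaw":1},{"tx":-1.5,"ty":-44.6,"tz":16.1,"jaw":1},{"tx":-1.5,"ty":-44.6,"tz":16.1,"jaw":1},{"tx":-1.5,"ty":-44.6,"tz":16.1,"jaw":1}]'; python3 -c "
from h import *
plan([.533,-.211,.25],2.2)"
```

```text
tcp [0.3467 0.2257 0.235 ] x [ 0.  0. -1.] zhead 3.23 q6 0.249 F [ 1.   -0.17 -0.54] T [-0.1   0.04  0.  ] w 0.0872 t 0.95
tx,ty,tz cm [ -1.499 -44.653  16.139] dyaw -1.03 turn 0.171$[0]: bad value
```

```bash
python3 -m handwheel '[{"tx":-1.5,"ty":-44.6,"tz":16.1,"turn":0.1,"jaw":1},{"tx":-1.5,"ty":-44.6,"tz":16.1,"turn":0.1,"jaw":1},{"tx":-1.5,"ty":-44.6,"tz":16.1,"turn":0.1,"jaw":1},{"tx":-1.5,"ty":-44.6,"tz":16.1,"turn":0.1,"jaw":1},{"tx":-1.5,"ty":-44.6,"tz":16.1,"turn":0.1,"jaw":1},{"tx":-1.5,"ty":-44.6,"tz":16.1,"turn":0.1,"jaw":1},{"tx":-1.5,"ty":-44.6,"tz":16.1,"turn":0.1,"jaw":1},{"tx":-1.5,"ty":-44.6,"tz":16.1,"turn":0.1,"jaw":1}]'; python3 -c "
from h import *
plan([.533,-.211,.25],2.2)"
```

```text
time_s: 1.75
tcp_pos: [0.5055, -0.1414, 0.2474]
ee_rot: [0.707, -0.018, 0.707, 0.018]
ft_force: [0.6, 1.3, 0.4]
width: 0.0872
tcp [ 0.5055 -0.1414  0.2474] x [-0.  0. -1.] zhead 2.91 q6 -0.537 F [0.61 1.32 0.37] T [-0.09 -0.02 -0.02] w 0.0872 t 1.75
tx,ty,tz cm [-0.261 -7.089  2.395] dyaw -0.71 turn 0.118
```

```bash
python3 -m handwheel '[{"tx":-0.3,"ty":-6.0,"tz":2.1,"turn":0.1,"jaw":1},{"tx":-0.3,"ty":-6.0,"tz":2.1,"turn":0.1,"jaw":1},{"tx":-0.3,"ty":-6.0,"tz":2.1,"turn":0.1,"jaw":1},{"tx":-0.3,"ty":-6.0,"tz":2.1,"turn":0.1,"jaw":1}]'; python3 -c "
from h import *
import cv2
plan([.533,-.211,.093],2.2)
cv2.imwrite('pics/c.png',get_image('wrist')[:,:,::-1]);cv2.imwrite('pics/ct.png',get_image('top')[:,:,::-1])
np.save('cw.npy',camera_info('wrist')['cam_to_world'])"
```

```text
time_s: 2.15
tcp_pos: [0.5281, -0.1967, 0.2498]
ee_rot: [0.706, -0.014, 0.708, 0.015]
ft_force: [-0.2, 0.2, 1.1]
width: 0.0874
tcp [ 0.5281 -0.1967  0.2498] x [-0.002  0.002 -1.   ] zhead 2.36 q6 -0.597 F [-0.2   0.19  1.14] T [-0.1   0.02 -0.03] w 0.0874 t 2.15
tx,ty,tz cm [15.678 -1.482  0.466] dyaw -0.16 turn 0.026
```

View pics/c.png

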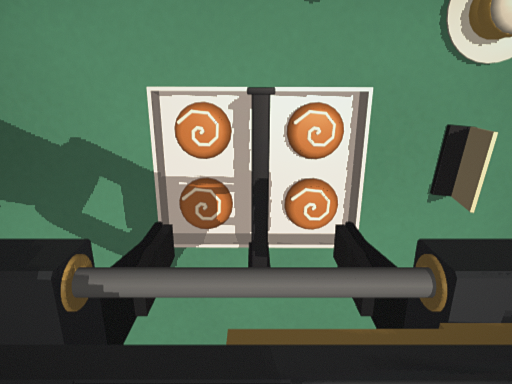

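```bash
python3 - <<'E'
from h import *
import cv2
im=cv2.imread("pics/c.png")
cv2.imwrite("pics/c1.png",cv2.resize(im[75:255,140:385],None,fx=3.2,fy=3.2,interpolation=cv2.INTER_CUBIC))
print(np.load('cw.npy').round(3))
E
```

```text
[[ 0.999  0.042  0.011  0.525]
 [ 0.044 -0.956 -0.289 -0.115]
 [-0.002  0.289 -0.957  0.412]
 [ 0.     0.     0.     1.   ]]
```

View pics/c1.png

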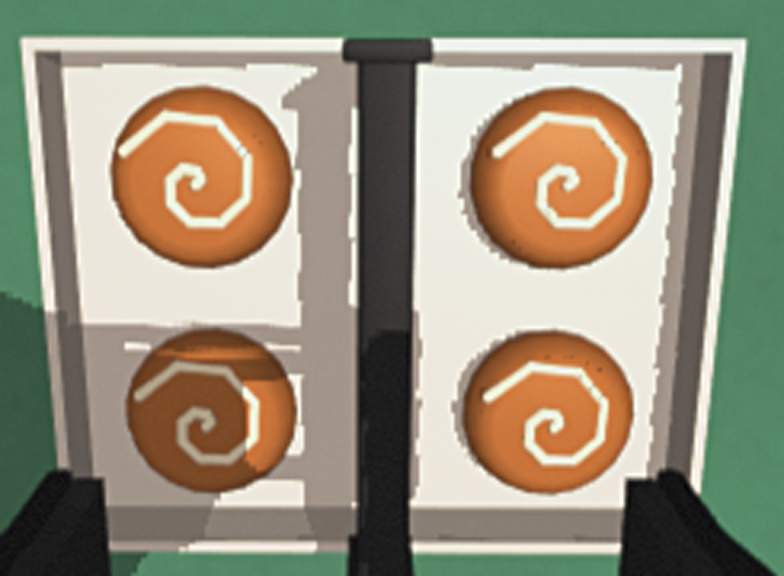

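```bash
python3 - <<'E'
from h import *
c=camera_info('wrist');c['cam_to_world']=np.load('cw.npy')
s=3.2
f=lambda x,y,z:ray('wrist',140+(x+.5)/s-.5,75+(y+.5)/s-.5,z,c)
A,B=f(22,38,.048),f(747,40,.048);C,D=f(130,552,.048),f(590,553,.048)
print(A,B,C,D)
e=(B-A)[:2];L=np.hypot(*e);e/=L;n=np.array([-e[1],e[0]])
print("len",L,"ang",np.degrees(np.arctan2(e[1],e[0])),np.degrees(np.arctan2(*(D-C)[1::-1])))
print("width",[(A-q)[:2]@n for q in(C,D)])
print("centre",(A+B)[:2]/2-n*.094)
b1,b2=f(385,60,.123),f(384,500,.123);print("bar",b1,b2)
plan([.5325,-.211,.093],2.1)
E
```

```text
[ 0.41191463 -0.12035534  0.048     ] [ 0.65122051 -0.11051497  0.048     ] [ 0.44372235 -0.30715663  0.048     ] [ 0.61923927 -0.29975769  0.048     ]
len 0.23950811813980802 ang 2.3547018575898915 2.413884297302176
width [np.float64(0.18795040792886525), np.float64(0.1877689505298506)]
centre [ 0.53542963 -0.20935578]
bar [ 0.53072691 -0.12061707  0.123     ] [ 0.53667397 -0.24693934  0.123     ]
tcp [ 0.5282 -0.196   0.2502] x [-0.002  0.002 -1.   ] zhead 2.45 q6 -0.597 F [-0.7  -0.08  0.31] T [-0.1   0.01  0.04] w 0.087 t 2.25
tx,ty,tz cm [15.719 -1.548  0.397] dyaw -0.35 turn 0.058
```

```bash
python3 -m handwheel '[{"tx":5,"ty":-1.4,"tz":0.6,"turn":0,"jaw":1},{"tx":10,"ty":-1.4,"tz":0.6,"turn":0,"jaw":1},{"tx":13,"ty":-1.4,"tz":0.6,"turn":0,"jaw":1},{"tx":14.5,"ty":-1.4,"tz":0.6,"turn":0,"jaw":1},{"tx":15.5,"ty":-1.4,"tz":0.6,"turn":0,"jaw":1},{"tx":15.7,"ty":-1.4,"tz":0.6,"turn":0,"jaw":1},{"tx":15.7,"ty":-1.4,"tz":0.6,"turn":0,"jaw":1}]'; python3 -c "
from h import *
import cv2
plan([.5345,-.21,.093],2.4)
cv2.imwrite('pics/d.png',get_image('wrist')[:,:,::-1])"
```

```text
time_s: 2.95
tcp_pos: [0.5363, -0.2114, 0.0942]
ee_rot: [0.707, -0.015, 0.707, 0.015]
ft_force: [-0.1, -0.4, 0.4]
width: 0.0871
tcp [ 0.5363 -0.2114  0.0942] x [ 0.001 -0.001 -1.   ] zhead 2.41 q6 -0.611 F [-0.07 -0.38  0.42] T [-0.15  0.05  0.03] w 0.0871 t 2.95
tx,ty,tz cm [ 0.12   0.152 -0.17 ] dyaw -0.01 turn 0.002
```

View pics/d.png

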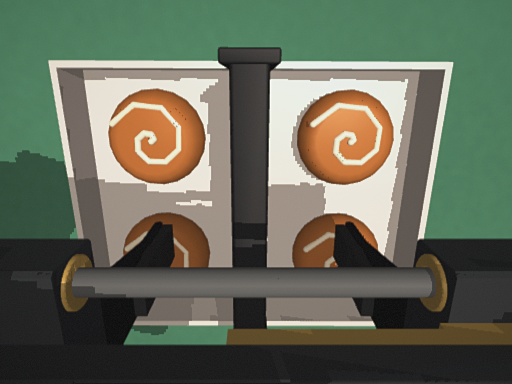

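```bash
python3 -m handwheel '[{"tx":0.1,"ty":0.1,"tz":-0.2,"turn":0,"jaw":1},{"tx":0.1,"ty":0.1,"tz":-0.2,"turn":0,"jaw":0.6},{"tx":0.1,"ty":0.1,"tz":-0.2,"turn":0,"jaw":0.3},{"tx":0.1,"ty":0.1,"tz":-0.2,"turn":0,"jaw":0},{"tx":0.1,"ty":0.1,"tz":-0.2,"turn":0,"jaw":0},{"tx":0.1,"ty":0.1,"tz":-0.2,"turn":0,"jaw":0},{"tx":0.1,"ty":0.1,"tz":-0.2,"turn":0,"jaw":0}]' 50; python3 -c "
from h import *
plan([.5345,-.21,.093],2.4)"
```

```text
time_s: 3.7
tcp_pos: [0.5339, -0.2111, 0.0925]
ee_rot: [0.707, -0.014, 0.707, 0.014]
ft_force: [1.1, -0.5, -0.1]
width: 0.0471
tcp [ 0.5339 -0.2111  0.0925] x [-0.  0. -1.] zhead 2.35 q6 -0.612 F [ 1.15 -0.47 -0.1 ] T [-0.08  0.04  0.  ] w 0.0471 t 3.7
tx,ty,tz cm [-0.053  0.108  0.069] dyaw 0.05 turn -0.009
```

```bash
python3 -m handwheel '[{"tx":0,"ty":0,"tz":0,"turn":0,"jaw":0},{"tx":0,"ty":0,"tz":0,"turn":0,"jaw":0},{"tx":0,"ty":0,"tz":0,"turn":0,"jaw":0},{"tx":0,"ty":0,"tz":0,"turn":0,"jaw":0},{"tx":0,"ty":0,"tz":0,"turn":0,"jaw":0},{"tx":0,"ty":0,"tz":0,"turn":0,"jaw":0},{"tx":0,"ty":0,"tz":0,"turn":0,"jaw":0}]' 50; python3 -c "
from h import *
import cv2
plan([.5345,-.21,.093],2.4)
np.save('ew.npy',camera_info('wrist')['cam_to_world'])
cv2.imwrite('pics/e.png',get_image('wrist')[:,:,::-1])"
```

```text
time_s: 4.4
tcp_pos: [0.534, -0.2111, 0.0925]
ee_rot: [0.707, -0.014, 0.707, 0.014]
ft_force: [0.7, 0.7, -0.9]
width: 0.0153
tcp [ 0.534  -0.2111  0.0925] x [ 0. -0. -1.] zhead 2.34 q6 -0.612 F [ 0.69  0.72 -0.95] T [-0.06 -0.07 -0.07] w 0.0153 t 4.4
tx,ty,tz cm [-0.051  0.105  0.059] dyaw 0.06 turn -0.01
```

View pics/e.png

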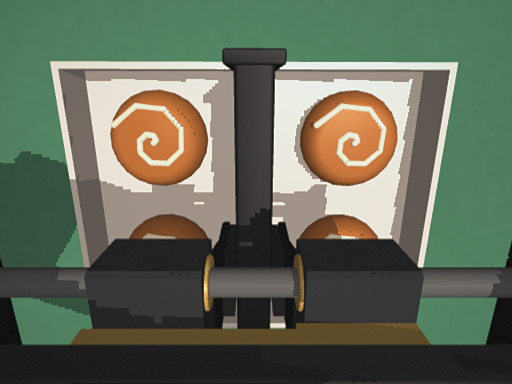

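```bash
python3 -m handwheel '[{"tx":-0.3,"ty":0,"tz":0,"turn":0,"jaw":0},{"tx":-1,"ty":0,"tz":0,"turn":0,"jaw":0},{"tx":-2.5,"ty":0,"tz":0,"turn":0,"jaw":0},{"tx":-5,"ty":0,"tz":0,"turn":0,"jaw":0},{"tx":-8,"ty":0,"tz":0,"turn":0,"jaw":0},{"tx":-11,"ty":0,"tz":0,"turn":0,"jaw":0},{"tx":-13,"ty":0,"tz":0,"turn":0,"jaw":0},{"tx":-13.5,"ty":0,"tz":0,"turn":0,"jaw":0}]' 50; python3 -c "
from h import *
import cv2
cv2.imwrite('pics/f.png',get_image('wrist')[:,:,::-1])
get_image('wrist');get_image('wrist')
plan([.493,.243,.225],-5.2)
cv2.imwrite('pics/fs.png',get_image('scene')[:,:,::-1])
"
```

```text
time_s: 5.25
tcp_pos: [0.5348, -0.2116, 0.2302]
ee_rot: [0.708, -0.016, 0.706, 0.014]
ft_force: [0.8, -1.2, -5.0]
width: 0.0156
tcp [ 0.533  -0.2105  0.2267] x [-0.002  0.001 -1.   ] zhead 2.35 q6 -0.612 F [-0.25  0.47 -4.85] T [-0.04  0.07  0.03] w 0.0153 t 5.4
tx,ty,tz cm [ 0.226 45.476 -2.131] dyaw -7.55 turn 1.259
```

View pics/f.png

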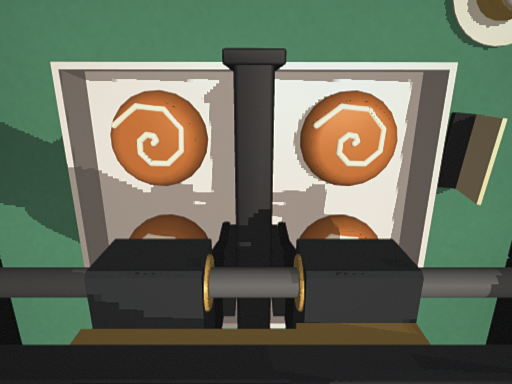

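View pics/fs.png

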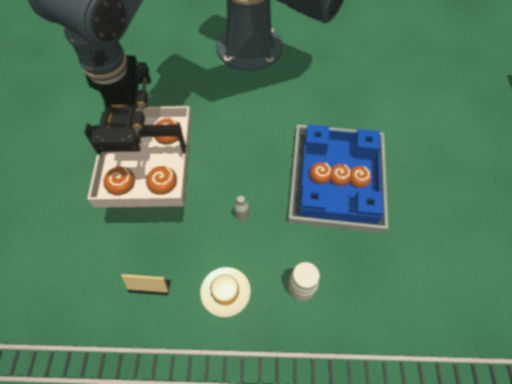

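```bash
python3 - <<'E'
from h import *
import cv2
im=cv2.imread("pics/e.png")
a=cv2.resize(im[50:90,40:110],None,fx=8,fy=8,interpolation=cv2.INTER_CUBIC)
b=cv2.resize(im[50:90,400:470],None,fx=8,fy=8,interpolation=cv2.INTER_CUBIC)
cv2.imwrite("pics/e1.png",np.vstack([a,b]))
E
```

```text
(no output)
```

View pics/e1.png

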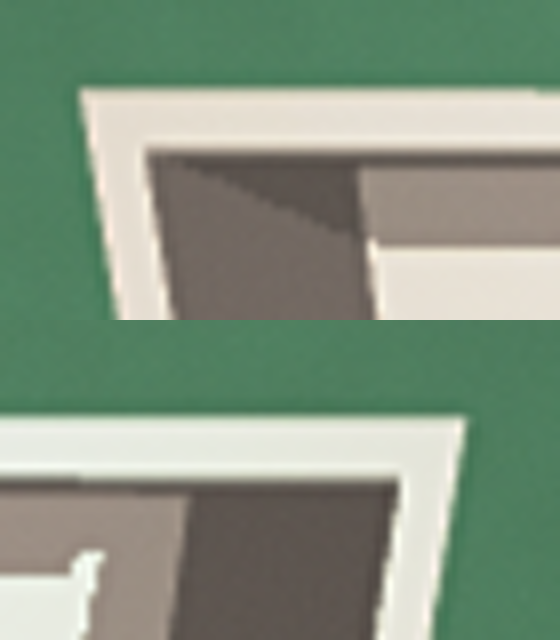

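```bash
python3 - <<'E'
from h import *
c=camera_info('wrist');c['cam_to_world']=np.load('ew.npy')
f=lambda x,y,z:ray('wrist',x,y,z,c)
A=f(40+80.5/8-.5,50+88/8-.5,.048);B=f(400+467/8-.5,50+(415-320)/8-.5,.048)
e=(B-A)[:2];L=np.hypot(*e);e/=L;n=np.array([-e[1],e[0]])
C=(A+B)[:2]/2-n*.094
print(A,B,L,np.degrees(np.arctan2(e[1],e[0])),C)
t=np.array([.534,-.2111]);print("offset tray frame from tcp",(C-t)@e,(C-t)@n)
E
```

```text
[ 0.41132609 -0.12079309  0.048     ] [ 0.6503013  -0.11124085  0.048     ] 0.2391660472057081 2.288988056096274 [ 0.53456803 -0.20994197]
offset tray frame from tcp 0.0006138287274880781 0.0011344238335743281
```

```bash
python3 -m handwheel '[{"tx":0,"ty":1,"tz":0,"turn":0,"jaw":0},{"tx":0,"ty":3,"tz":-0.1,"turn":0.1,"jaw":0},{"tx":0,"ty":6,"tz":-0.3,"turn":0.2,"jaw":0},{"tx":0,"ty":9.5,"tz":-0.5,"turn":0.3,"jaw":0},{"tx":0,"ty":13,"tz":-0.6,"turn":0.4,"jaw":0},{"tx":0,"ty":16.5,"tz":-0.8,"turn":0.5,"jaw":0},{"tx":0,"ty":20,"tz":-1.0,"turn":0.6,"jaw":0},{"tx":0,"ty":23.5,"tz":-1.1,"turn":0.7,"jaw":0}]' 50; python3 -c "
from h import *
plan([.494,.2427,.2267],-5.3)"
```

```text
time_s: 6.25
tcp_pos: [0.5116, 0.0255, 0.2264]
ee_rot: [0.706, 0.012, 0.708, -0.011]
ft_force: [0.8, 0.5, -5.3]
width: 0.0154
tcp [0.5116 0.0255 0.2264] x [-0.003  0.001 -1.   ] zhead -1.88 q6 -0.136 F [ 0.85  0.47 -5.35] T [-0.08 -0.03  0.01] w 0.0154 t 6.25
tx,ty,tz cm [-7.0000e-03  2.1653e+01 -2.4720e+00] dyaw -3.42 turn 0.57
```

```bash
python3 -m handwheel '[{"tx":0,"ty":3.5,"tz":-0.4,"turn":0.1,"jaw":0},{"tx":0,"ty":7,"tz":-0.8,"turn":0.2,"jaw":0},{"tx":0,"ty":10.5,"tz":-1.2,"turn":0.3,"jaw":0},{"tx":0,"ty":14,"tz":-1.6,"turn":0.4,"jaw":0},{"tx":0,"ty":17.5,"tz":-2.0,"turn":0.5,"jaw":0},{"tx":0,"ty":20,"tz":-2.3,"turn":0.55,"jaw":0},{"tx":0,"ty":21.2,"tz":-2.45,"turn":0.57,"jaw":0},{"tx":0,"ty":21.6,"tz":-2.45,"turn":0.57,"jaw":0}]' 50; python3 -c "
from h import *
import cv2
get_image('top');get_image('top')
plan([.494,.2427,.2267],-5.3)
cv2.imwrite('pics/g.png',get_image('top')[:,:,::-1]);cv2.imwrite('pics/gw.png',get_image('wrist')[:,:,::-1])
plan([.494,.2427,.18],-5.3)"
```

```text
time_s: 7.05
tcp_pos: [0.4945, 0.2411, 0.2266]
ee_rot: [0.706, 0.031, 0.707, -0.032]
ft_force: [-0.1, -1.0, -4.7]
width: 0.0158
tcp [0.4953 0.2398 0.2269] x [-0.001 -0.001 -1.   ] zhead -5.22 q6 0.34 F [ 0.43 -1.56 -5.23] T [-0.18  0.06  0.04] w 0.0159 t 7.15
tx,ty,tz cm [ 0.025  0.282 -0.157] dyaw -0.08 turn 0.013
tcp [0.4956 0.2388 0.2272] x [-0.001 -0.001 -1.   ] zhead -5.32 q6 0.34 F [-0.25 -0.57 -6.07] T [-0.13  0.1   0.02] w 0.0154 t 7.25
tx,ty,tz cm [ 4.719  0.374 -0.197] dyaw 0.02 turn -0.003
```

View pics/g.png

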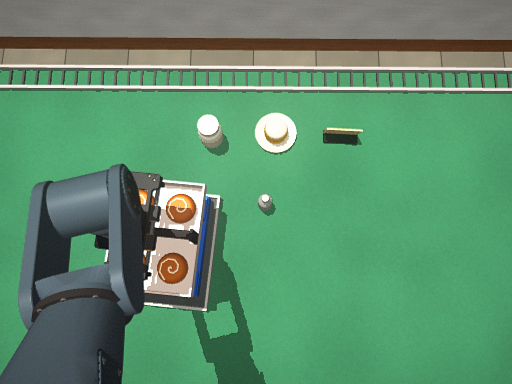

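View pics/gw.png

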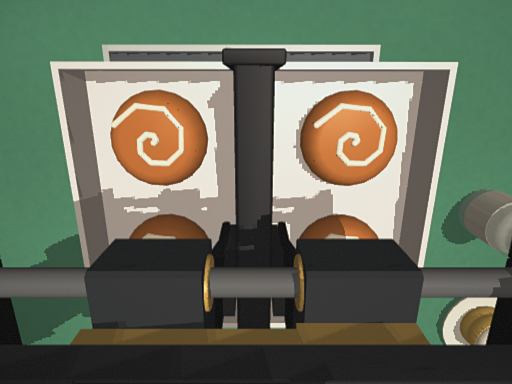

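```bash
python3 -m handwheel '[{"tx":0,"ty":0.2,"tz":-0.1,"turn":0,"jaw":0},{"tx":0,"ty":0.2,"tz":-0.1,"turn":0,"jaw":0},{"tx":0,"ty":0.2,"tz":-0.1,"turn":0,"jaw":0},{"tx":0,"ty":0.2,"tz":-0.1,"turn":0,"jaw":0},{"tx":0,"ty":0.2,"tz":-0.1,"turn":0,"jaw":0},{"tx":0,"ty":0.2,"tz":-0.1,"turn":0,"jaw":0}]' 50; python3 -c "
from h import *
import cv2
plan([.494,.2427,.18],-5.3)
np.save('hw.npy',camera_info('wrist')['cam_to_world'])
im=get_image('wrist')[:,:,::-1]
cv2.imwrite('pics/h.png',im)
a=cv2.resize(im[38:78,90:160],None,fx=8,fy=8,interpolation=cv2.INTER_CUBIC)
b=cv2.resize(im[38:78,330:400],None,fx=8,fy=8,interpolation=cv2.INTER_CUBIC)
cv2.imwrite('pics/h1.png',np.vstack([a,b]))
plan([.494,.2427,.1715],-5.3)"
```

```text
time_s: 7.85
tcp_pos: [0.4949, 0.242, 0.2275]
ee_rot: [0.706, 0.033, 0.706, -0.033]
ft_force: [0.0, -0.3, -5.7]
width: 0.0153
tcp [0.4949 0.242  0.2275] x [-0. -0. -1.] zhead -5.27 q6 0.344 F [ 0.03 -0.28 -5.7 ] T [-0.09  0.08 -0.02] w 0.0153 t 7.85
tx,ty,tz cm [ 4.752  0.064 -0.092] dyaw -0.03 turn 0.004
tcp [0.4949 0.2421 0.2275] x [ 0. -0. -1.] zhead -5.27 q6 0.344 F [ 0.24 -0.4  -5.01] T [-0.14  0.06 -0.01] w 0.0155 t 7.9
tx,ty,tz cm [ 5.603  0.057 -0.093] dyaw -0.03 turn 0.005
```

View pics/h1.png

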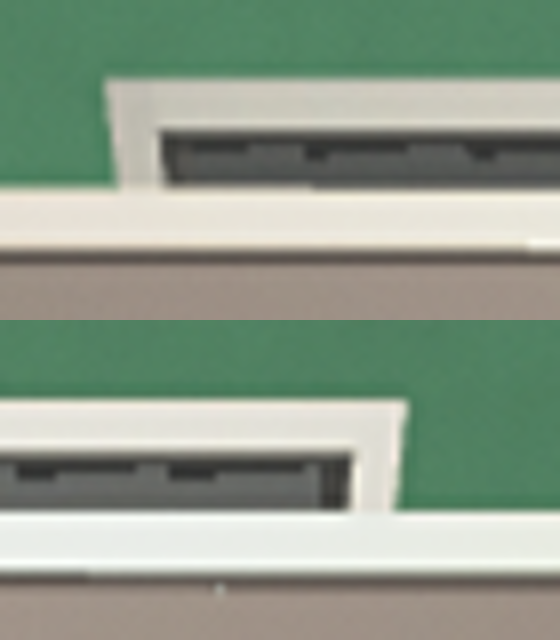

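```bash
python3 - <<'E'
from h import *
c=camera_info('wrist');c['cam_to_world']=np.load('hw.npy')
f=lambda x,y,z:ray('wrist',x,y,z,c)
A=f(90+105/8-.5,38+78/8-.5,.026);B=f(330+408/8-.5,38+(401-320)/8-.5,.026)
e=(B-A)[:2];L=np.hypot(*e);e/=L;n=np.array([-e[1],e[0]])
print(A,B,L,np.degrees(np.arctan2(e[1],e[0])),"stand",(A+B)[:2]/2-n*.116)
E
```

```text
[0.35277357 0.37420898 0.026     ] [0.63523008 0.34807244 0.026     ] 0.28366318339654123 -5.286694012176972 stand [0.48331366 0.24563416]
```

```bash
python3 -m handwheel '[{"tx":1.0,"ty":0.1,"tz":-0.1,"turn":0,"jaw":0},{"tx":2.5,"ty":0.16,"tz":-0.12,"turn":0,"jaw":0},{"tx":4.0,"ty":0.16,"tz":-0.12,"turn":0,"jaw":0},{"tx":5.0,"ty":0.16,"tz":-0.12,"turn":0,"jaw":0},{"tx":5.5,"ty":0.16,"tz":-0.12,"turn":0,"jaw":0},{"tx":5.6,"ty":0.16,"tz":-0.12,"turn":0,"jaw":0},{"tx":5.6,"ty":0.16,"tz":-0.12,"turn":0,"jaw":0},{"tx":5.6,"ty":0.16,"tz":-0.12,"turn":0,"jaw":0}]' 50; python3 -c "
from h import *
import cv2
get_image('scene')
im=get_image('scene')[:,:,::-1]
cv2.imwrite('pics/i.png',cv2.resize(im[90:250,260:420],None,fx=3.7,fy=3.7,interpolation=cv2.INTER_CUBIC))
plan([.4938,.2438,.1665],-5.3)"
```

```text
time_s: 8.7
tcp_pos: [0.4944, 0.244, 0.1721]
ee_rot: [0.707, 0.033, 0.706, -0.032]
ft_force: [0.7, -0.9, -4.8]
width: 0.0155
tcp [0.4943 0.2439 0.1722] x [ 0.001  0.    -1.   ] zhead -5.27 q6 0.348 F [-0.4   0.42 -5.27] T [-0.08  0.01  0.04] w 0.0155 t 8.8
tx,ty,tz cm [ 0.566 -0.016 -0.045] dyaw -0.03 turn 0.005
```

View pics/i.png

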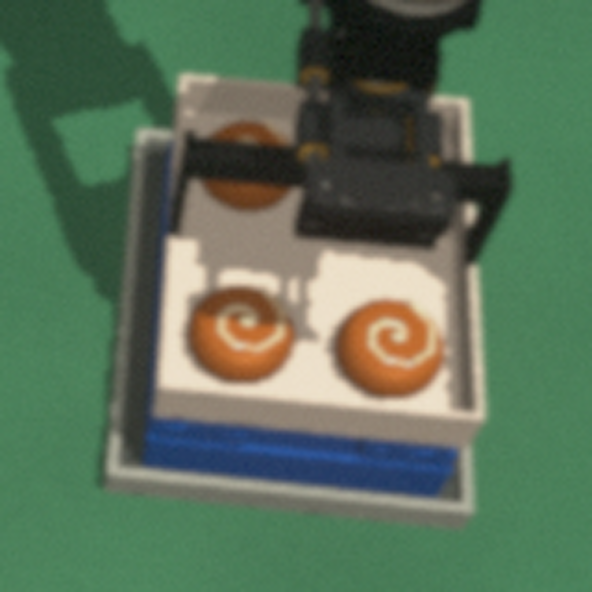

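```bash
python3 -m handwheel '[{"tx":0.1,"ty":0,"tz":-0.04,"turn":0,"jaw":0},{"tx":0.2,"ty":0,"tz":-0.04,"turn":0,"jaw":0},{"tx":0.3,"ty":0,"tz":-0.04,"turn":0,"jaw":0},{"tx":0.4,"ty":0,"tz":-0.04,"turn":0,"jaw":0},{"tx":0.5,"ty":0,"tz":-0.04,"turn":0,"jaw":0},{"tx":0.5,"ty":0,"tz":-0.04,"turn":0,"jaw":0}]' 50; python3 -c "
from h import *
plan([.4938,.2438,.1665],-5.3)"; python3 -m handwheel '[{"tx":0.1,"ty":0,"tz":0,"turn":0,"jaw":0},{"tx":0.1,"ty":0,"tz":0,"turn":0,"jaw":0}]' 50; python3 -c "
from h import *
plan([.4938,.2438,.1665],-5.3)"
```

```text
time_s: 9.4
tcp_pos: [0.4933, 0.2438, 0.1663]
ee_rot: [0.706, 0.032, 0.707, -0.033]
ft_force: [-0.4, -0.0, -4.5]
width: 0.0154
tcp [0.4933 0.2438 0.1663] x [-0. -0. -1.] zhead -5.27 q6 0.348 F [-0.44 -0.01 -4.5 ] T [-0.15  0.06 -0.01] w 0.0154 t 9.4
tx,ty,tz cm [-0.02   0.008  0.052] dyaw -0.03 turn 0.005
time_s: 9.6
tcp_pos: [0.4933, 0.2438, 0.1654]
ee_rot: [0.706, 0.032, 0.706, -0.033]
ft_force: [0.3, 0.5, -4.9]
width: 0.0156
tcp [0.4933 0.2438 0.1654] x [-0. -0. -1.] zhead -5.27 q6 0.348 F [ 0.29  0.54 -4.91] T [-0.11  0.05  0.05] w 0.0156 t 9.6
tx,ty,tz cm [-0.112  0.007  0.045] dyaw -0.03 turn 0.006
```

```bash
python3 -m handwheel '[{"tx":0.1,"ty":0,"tz":0,"turn":0,"jaw":0},{"tx":0.1,"ty":0,"tz":0,"turn":0,"jaw":0}]' 50; python3 -c "
from h import *
plan([.4938,.2438,.1665],-5.3)"; python3 -m handwheel '[{"tx":0.1,"ty":0,"tz":0,"turn":0,"jaw":0},{"tx":0.1,"ty":0,"tz":0,"turn":0,"jaw":0}]' 50; python3 -c "
from h import *
plan([.4938,.2438,.1665],-5.3)"
```

```text
time_s: 9.8
tcp_pos: [0.4933, 0.2438, 0.1644]
ee_rot: [0.706, 0.032, 0.706, -0.033]
ft_force: [1.0, 0.3, -5.0]
width: 0.0159
tcp [0.4933 0.2438 0.1644] x [-0. -0. -1.] zhead -5.27 q6 0.348 F [ 0.96  0.31 -4.98] T [-0.08  0.05  0.01] w 0.0159 t 9.8
tx,ty,tz cm [-0.21   0.007  0.047] dyaw -0.03 turn 0.005
time_s: 10.0
tcp_pos: [0.4933, 0.2438, 0.1634]
ee_rot: [0.706, 0.032, 0.706, -0.033]
ft_force: [0.1, 0.7, -4.7]
width: 0.0155
tcp [0.4933 0.2438 0.1634] x [-0. -0. -1.] zhead -5.27 q6 0.348 F [ 0.13  0.68 -4.7 ] T [-0.11  0.12 -0.01] w 0.0155 t 10.0
tx,ty,tz cm [-0.311  0.007  0.048] dyaw -0.03 turn 0.005
```

```bash
python3 -m handwheel '[{"tx":0.1,"ty":0,"tz":0,"turn":0,"jaw":0},{"tx":0.2,"ty":0,"tz":0,"turn":0,"jaw":0},{"tx":0.2,"ty":0,"tz":0,"turn":0,"jaw":0}]' 50; python3 -c "
from h import *
plan([.4938,.2438,.1665],-5.3)"; python3 -m handwheel '[{"tx":0.1,"ty":0,"tz":0,"turn":0,"jaw":0},{"tx":0.2,"ty":0,"tz":0,"turn":0,"jaw":0},{"tx":0.2,"ty":0,"tz":0,"turn":0,"jaw":0}]' 50; python3 -c "
from h import *
plan([.4938,.2438,.1545],-5.3)"
```

```text
time_s: 10.3
tcp_pos: [0.4933, 0.2438, 0.1613]
ee_rot: [0.706, 0.032, 0.706, -0.033]
ft_force: [-0.4, -0.0, -5.1]
width: 0.0151
tcp [0.4933 0.2438 0.1613] x [-0. -0. -1.] zhead -5.26 q6 0.348 F [-0.41 -0.01 -5.06] T [-0.07  0.08  0.02] w 0.0151 t 10.3
tx,ty,tz cm [-0.517  0.006  0.053] dyaw -0.04 turn 0.006
time_s: 10.6
tcp_pos: [0.4933, 0.2438, 0.1593]
ee_rot: [0.706, 0.032, 0.706, -0.033]
ft_force: [0.5, -0.1, -5.1]
width: 0.0156
tcp [0.4933 0.2438 0.1593] x [-0. -0. -1.] zhead -5.27 q6 0.348 F [ 0.48 -0.08 -5.12] T [-0.13  0.1   0.03] w 0.0156 t 10.6
tx,ty,tz cm [0.484 0.009 0.052] dyaw -0.03 turn 0.005
```

```bash
python3 -m handwheel '[{"tx":0.1,"ty":0,"tz":0,"turn":0,"jaw":0},{"tx":0.2,"ty":0,"tz":0,"turn":0,"jaw":0},{"tx":0.2,"ty":0,"tz":0,"turn":0,"jaw":0}]' 50;  python3 -m handwheel '[{"tx":0.1,"ty":0,"tz":0,"turn":0,"jaw":0},{"tx":0.15,"ty":0,"tz":0,"turn":0,"jaw":0},{"tx":0.2,"ty":0,"tz":0,"turn":0,"jaw":0},{"tx":0.2,"ty":0,"tz":0,"turn":0,"jaw":0}]' 50; python3 -c "
from h import *
plan([.4938,.2438,.1545],-5.3)"
```

```text
time_s: 10.9
tcp_pos: [0.4933, 0.2438, 0.1573]
ee_rot: [0.706, 0.032, 0.707, -0.033]
ft_force: [-0.2, 0.5, -4.8]
width: 0.0153
time_s: 11.3
tcp_pos: [0.4934, 0.2438, 0.1554]
ee_rot: [0.706, 0.032, 0.706, -0.033]
ft_force: [-0.7, 0.4, -5.3]
width: 0.0157
tcp [0.4934 0.2438 0.1554] x [-0. -0. -1.] zhead -5.27 q6 0.348 F [-0.66  0.42 -5.32] T [-0.08  0.03  0.05] w 0.0157 t 11.3
tx,ty,tz cm [0.092 0.004 0.044] dyaw -0.03 turn 0.006
```

```bash
python3 -m handwheel '[{"tx":0.05,"ty":0,"tz":0,"turn":0,"jaw":0},{"tx":0.05,"ty":0,"tz":0,"turn":0,"jaw":0}]' 50;  python3 -m handwheel '[{"tx":0.05,"ty":0,"tz":0,"turn":0,"jaw":0},{"tx":0.05,"ty":0,"tz":0,"turn":0,"jaw":0}]' 50; python3 -c "
from h import *
import cv2
plan([.4938,.2438,.1545],-5.3)
im=get_image('scene')[:,:,::-1]
cv2.imwrite('pics/j.png',cv2.resize(im[90:250,260:420],None,fx=3.7,fy=3.7,interpolation=cv2.INTER_CUBIC))"
```

```text
time_s: 11.5
tcp_pos: [0.4934, 0.2438, 0.155]
ee_rot: [0.706, 0.032, 0.706, -0.032]
ft_force: [-0.4, -0.3, -5.1]
width: 0.0157
time_s: 11.7
tcp_pos: [0.4934, 0.2438, 0.1545]
ee_rot: [0.706, 0.032, 0.706, -0.032]
ft_force: [0.5, -0.1, -4.7]
width: 0.0158
tcp [0.4934 0.2438 0.1545] x [ 0.  0. -1.] zhead -5.27 q6 0.348 F [ 0.5  -0.1  -4.74] T [-0.1   0.07  0.01] w 0.0158 t 11.7
tx,ty,tz cm [0.001 0.001 0.039] dyaw -0.03 turn 0.006
```

View pics/j.png

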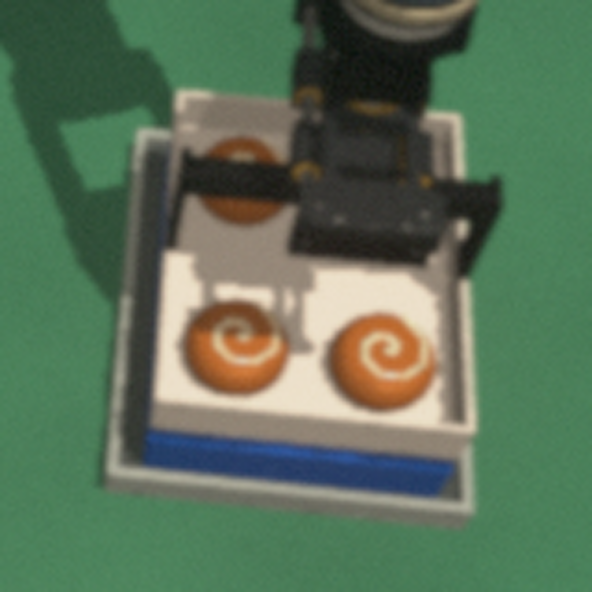

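```bash
for i in 1; do python3 -m handwheel '[{"tx":0.04,"ty":0,"tz":0,"turn":0,"jaw":0},{"tx":0.04,"ty":0,"tz":0,"turn":0,"jaw":0}]' 50; done; python3 -m handwheel '[{"tx":0.04,"ty":0,"tz":0,"turn":0,"jaw":0},{"tx":0.04,"ty":0,"tz":0,"turn":0,"jaw":0}]' 50
```

```text
time_s: 11.95
tcp_pos: [0.4934, 0.2438, 0.1544]
ee_rot: [0.706, 0.032, 0.706, -0.032]
ft_force: [-0.6, -0.5, -1.4]
width: 0.0155
time_s: 12.15
tcp_pos: [0.4934, 0.2438, 0.1544]
ee_rot: [0.707, 0.032, 0.706, -0.032]
ft_force: [-2.1, -0.9, 3.3]
width: 0.0153
```

Seated at the predicted height (TCP 0.1544), with the load reversing. I'll hold, ease the preload, then open the jaws.

```bash
python3 -m handwheel '[{"tx":0,"ty":0,"tz":0,"turn":0,"jaw":0},{"tx":0,"ty":0,"tz":0,"turn":0,"jaw":0},{"tx":-0.04,"ty":0,"tz":0,"turn":0,"jaw":0},{"tx":-0.04,"ty":0,"tz":0,"turn":0,"jaw":0}]' 50; python3 -m handwheel '[{"tx":0,"ty":0,"tz":0,"turn":0,"jaw":0.3},{"tx":0,"ty":0,"tz":0,"turn":0,"jaw":0.5},{"tx":0,"ty":0,"tz":0,"turn":0,"jaw":0.7},{"tx":0,"ty":0,"tz":0,"turn":0,"jaw":0.7},{"tx":0,"ty":0,"tz":0,"turn":0,"jaw":0.7},{"tx":0,"ty":0,"tz":0,"turn":0,"jaw":0.7},{"tx":0,"ty":0,"tz":0,"turn":0,"jaw":0.7}]'
```

```text
time_s: 12.55
tcp_pos: [0.4935, 0.2438, 0.1544]
ee_rot: [0.706, 0.033, 0.706, -0.032]
ft_force: [-3.2, -1.8, 4.0]
width: 0.0153
time_s: 13.25
tcp_pos: [0.4934, 0.2438, 0.1541]
ee_rot: [0.706, 0.032, 0.706, -0.032]
ft_force: [-0.7, 0.4, 0.2]
width: 0.059
```

```bash
python3 -m handwheel '[{"tx":0,"ty":0,"tz":0,"turn":0,"jaw":0.7},{"tx":0,"ty":0,"tz":0,"turn":0,"jaw":0.7},{"tx":0,"ty":0,"tz":0,"turn":0,"jaw":0.7},{"tx":0,"ty":0,"tz":0,"turn":0,"jaw":0.7}]'; python3 -c "
from h import *
import cv2
cv2.imwrite('pics/k.png',get_image('wrist')[:,:,::-1])"
```

```text
time_s: 13.65
tcp_pos: [0.4934, 0.2438, 0.1541]
ee_rot: [0.706, 0.032, 0.706, -0.032]
ft_force: [-0.2, -0.7, 0.2]
width: 0.0609
```

View pics/k.png

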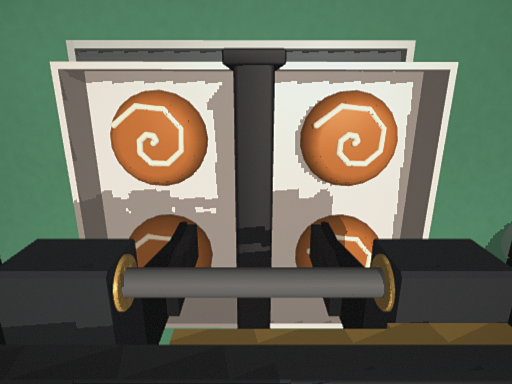

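Jaws are clear on both sides of the bar and the tray hasn't shifted (its rim corners are still at (51,62) and (458,62)). Next I retract straight up.

```bash
python3 -m handwheel '[{"tx":-0.5,"ty":0,"tz":0,"turn":0,"jaw":0.7},{"tx":-2,"ty":0,"tz":0,"turn":0,"jaw":0.7},{"tx":-4,"ty":0,"tz":0,"turn":0,"jaw":0.7},{"tx":-7,"ty":0,"tz":0,"turn":0,"jaw":0.7},{"tx":-10,"ty":0,"tz":0,"turn":0,"jaw":0.7},{"tx":-13,"ty":0,"tz":0,"turn":0,"jaw":0.7},{"tx":-15,"ty":0,"tz":0,"turn":0,"jaw":0.7},{"tx":-15,"ty":0,"tz":0,"turn":0,"jaw":0.7}]'; python3 -m handwheel '[{"tx":0,"ty":-4,"tz":0,"turn":0,"jaw":0.7},{"tx":0,"ty":-8,"tz":0,"turn":0,"jaw":0.7},{"tx":0,"ty":-12,"tz":0,"turn":0,"jaw":0.7},{"tx":0,"ty":-16,"tz":0,"turn":0,"jaw":0.7},{"tx":0,"ty":-20,"tz":0,"turn":0,"jaw":0.7},{"tx":0,"ty":-24,"tz":0,"turn":0,"jaw":0.7},{"tx":0,"ty":-25,"tz":0,"turn":0,"jaw":0.7},{"tx":0,"ty":-25,"tz":0,"turn":0,"jaw":0.7}]'; python3 -c "
from h import *
import cv2
a=get_image('top')[180:315,95:235,::-1];b=get_image('scene')[90:250,260:420,::-1]
cv2.imwrite('pics/l.png',np.hstack([cv2.resize(a,(420,405)),cv2.resize(b,(380,405))]))
cv2.imwrite('pics/m.png',get_image('top')[:,:,::-1])"
```

```text
time_s: 14.5
tcp_pos: [0.4953, 0.2444, 0.3078]
ee_rot: [0.709, 0.033, 0.704, -0.032]
ft_force: [0.9, -0.5, -0.4]
width: 0.0607
time_s: 15.3
tcp_pos: [0.4699, -0.0061, 0.3033]
ee_rot: [0.706, 0.034, 0.707, -0.033]
ft_force: [0.1, 0.3, 0.3]
width: 0.0606
```

View pics/l.png

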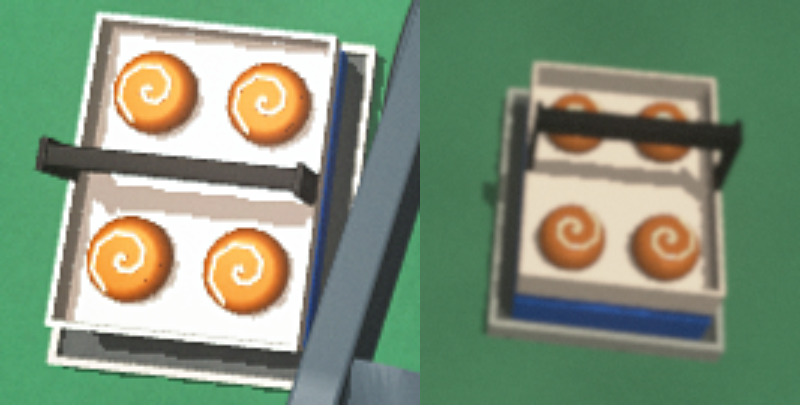

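View pics/m.png

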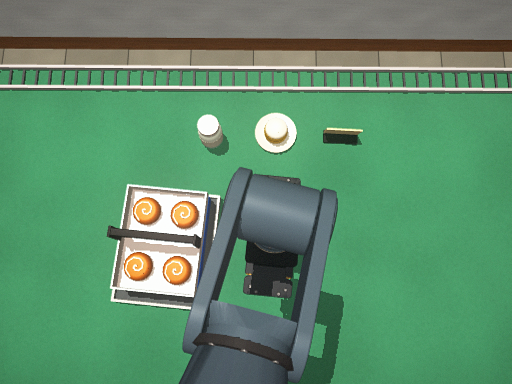

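```bash
python3 - <<'E'
from h import *
g=lambda x,y,z:ray('top',95+(x+.5)/3-.5,180+(y+.5)/3-.5,z)
for z in(.11,.122):
    A,B,C=g(97,12,z),g(338,37,z),g(44,325,z)
    print(z,np.linalg.norm(A-B),np.linalg.norm(A-C),(B+C)/2,np.degrees(np.arctan2(*(A-C)[1::-1])))
E
python3 -m handwheel '[{"tx":0,"ty":0,"tz":0,"turn":0,"jaw":0.7},{"tx":0,"ty":0,"tz":0,"turn":0,"jaw":0.7},{"tx":0,"ty":0,"tz":0,"turn":0,"jaw":0.7}]'; python3 -c "
from station import *
print(finish_job())"
```

```text
0.11 0.18950144431294333 0.23997730992977553 [0.49259566 0.242445   0.11      ] -5.476021750581659
0.122 0.18716267597458994 0.23701558403675213 [0.49135737 0.23967167 0.122     ] -5.476021750581661
time_s: 15.75
tcp_pos: [0.4705, -0.0043, 0.3041]
ee_rot: [0.706, 0.032, 0.706, -0.032]
ft_force: [-0.7, 0.1, 0.8]
width: 0.0608
the job is handed in; nothing more can be done
None
```

The white tray is stacked on the blue tray and released, and the job is handed in at about 15.8 s. No verdict came back, so the result below rests on my own checks.

- **Grasp and carry:** I gripped the handle bar at its middle and carried the tray level over the shaker. It did not shift in the grip during the lift.
- **Seating:** I lowered it in steps of 2 mm, then 1 mm or less. The lugs went into the sockets without catching, so no searching was needed. Contact came at a TCP height of 0.1544 m, against 0.1545 m predicted for home. I kept hold there until the wrist force went from about -5 N (the tray's weight) to about +4 N, a push of about 9 N.
- **After release:** The overhead picture puts the tray at (0.4926, 0.2424), yaw about -5.5°. The blue tray was measured at (0.4929, 0.2430), yaw about -5.3°. The rim measured 240 mm by 189.5 mm at the home height, close to the true 240 by 188 mm. The tray is about 11 mm off the stand's middle, as the blue tray was.
- **Other objects:** The jar, cake and sign look unmoved in the last overhead picture. The arm hid the shaker in that picture. It last showed unmoved while I held the tray over the stand, and the retreat passed well above it.
- **Disagreements:** The overhead and wrist cameras differed by about 2 mm on the stand and tray positions, so I aimed between the two. One command was refused as a bad value because I left out the turn, and nothing moved.

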